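Sort and stack the button boxes

TASK

Sort the four button boxes by their drawers and stack them: the two with the drawer pushed right in go on the wooden board, and the two with the drawer pulled out, waiting to be refilled, go on the grey mat. On each, stand the large blue box upright in the middle with its long side along the long side of the board or mat, then the small orange box squarely centred on top of it, the same way along (drawers may face either end). Leave every drawer as you found it, in or out.

Things in the scene. Friction and masses are not known exactly. Their poses are not given: they have to be found in the camera images.
- large_a_c (a point): Large button box with blue plastic sleeve 76 long (its x) x 58 wide (its y) x 32 high (mm), with a white drawer in its -x end. The other large box looks the same but for how far its drawer stands out. This point is the centre of the sleeve (drawer not counted), half-way up; z is up. Grip it across its 58 mm width; the sides are plain and rigid, the top is flat. Mass 90 to 210 g.
- large_a_drawer (a joint): how far the drawer of that box stands out of its sleeve, toward the sleeve's -x, in m: 0 is pushed right in, 0.025 the stop. A pulled-out drawer starts 0.017 to 0.023 out. It stays where it is left (slides at about 1.2 N). Shut, its white front plate (4 mm) and steel knob (6 mm) still project from the sleeve; pulled out, the white tray with coloured buttons shows from above.
- large_b_c (a point): Large button box with blue plastic sleeve 76 long (its x) x 58 wide (its y) x 32 high (mm), with a white drawer in its -x end. The other large box looks the same but for how far its drawer stands out. This point is the centre of the sleeve (drawer not counted), half-way up; z is up. Grip it across its 58 mm width; the sides are plain and rigid, the top is flat. Mass 90 to 210 g.
- large_b_drawer (a joint): how far the drawer of that box stands out of its sleeve, toward the sleeve's -x, in m: 0 is pushed right in, 0.025 the stop. A pulled-out drawer starts 0.017 to 0.023 out. It stays where it is left (slides at about 1.2 N). Shut, its white front plate (4 mm) and steel knob (6 mm) still project from the sleeve; pulled out, the white tray with coloured buttons shows from above.
- small_a_c (a point): Small button box with orange plastic sleeve 58 long (its x) x 44 wide (its y) x 26 high (mm), with a white drawer in its -x end. The other small box looks the same but for how far its drawer stands out. This point is the centre of the sleeve (drawer not counted), half-way up; z is up. Grip it across its 44 mm width; the sides are plain and rigid, the top is flat. Mass 90 to 210 g.
- small_a_drawer (a joint): how far the drawer of that box stands out of its sleeve, toward the sleeve's -x, in m: 0 is pushed right in, 0.025 the stop. A pulled-out drawer starts 0.017 to 0.023 out. It stays where it is left (slides at about 1.2 N). Shut, its white front plate (4 mm) and steel knob (6 mm) still project from the sleeve; pulled out, the white tray with coloured buttons shows from above.
- small_b_c (a point): Small button box with orange plastic sleeve 58 long (its x) x 44 wide (its y) x 26 high (mm), with a white drawer in its -x end. The other small box looks the same but for how far its drawer stands out. This point is the centre of the sleeve (drawer not counted), half-way up; z is up. Grip it across its 44 mm width; the sides are plain and rigid, the top is flat. Mass 90 to 210 g.
- small_b_drawer (a joint): how far the drawer of that box stands out of its sleeve, toward the sleeve's -x, in m: 0 is pushed right in, 0.025 the stop. A pulled-out drawer starts 0.017 to 0.023 out. It stays where it is left (slides at about 1.2 N). Shut, its white front plate (4 mm) and steel knob (6 mm) still project from the sleeve; pulled out, the white tray with coloured buttons shows from above.
- wood_board_top (a point): brown wooden board lying flat on the worktop, fixed, 150 (x, its long side) x 120 (y) x 6 mm; this point is the centre of its top face, z up.
- grey_mat_top (a point): grey mat, stiff plastic, lying flat on the worktop, fixed, 150 (x, its long side) x 120 (y) x 6 mm; this point is the centre of its top face, z up.
There are look-alikes about, which are no part of the job. What is shaped like the part that bears large_a_c but yellow is not meant.

How it is judged:
At the end, for the whole second after the job is handed in: Shut boxes on the wooden board, pulled-out ones on the grey mat: large within 15 mm of its middle, small on top within 12 mm of the large one's middle; upright to 0.1 rad, lengthwise along the board or mat to 0.22 rad. Shut drawers under 5 mm out, others over 12 mm. All at rest (horizontal distance between large_a_c and wood_board_top below 0.015 m and z of large_a_c in the frame of wood_board_top between 0.012 and 0.02 m and horizontal distance between small_a_c and large_a_c below 0.012 m and z of small_a_c in the frame of large_a_c between 0.025 and 0.033 m and angle between each of large_a_c, small_a_c, large_b_c, small_b_c's own z axis and vertical below 0.1 rad and angle between the x axis of each of large_a_c, small_a_c and the x axis of wood_board_top, either way round below 0.22 rad and linear speed of each of large_a, small_a, large_b, small_b below 0.02 m/s and value of joint each of large_a_drawer, small_a_drawer below 0.005 m and horizontal distance between large_b_c and grey_mat_top below 0.015 m and z of large_b_c in the frame of grey_mat_top between 0.012 and 0.02 m and horizontal distance between small_b_c and large_b_c below 0.012 m and z of small_b_c in the frame of large_b_c between 0.025 and 0.033 m and angle between the x axis of each of large_b_c, small_b_c and the x axis of grey_mat_top, either way round below 0.22 rad and value of joint each of large_b_drawer, small_b_drawer above 0.012 m); the robot touches nothing.
It also fails if it takes over 96 s, if anything falls off the work surface, if the arm or the gripper's body presses on something with over 40 N, if the wrist force passes 120 N, or if a joint passes its speed limit or range.

ROBOT

A 7-joint arm with a two-finger parallel gripper is mounted at the origin on a cart in front of the work surface, level with it; the furniture and walls round the work are solid. World frame = base frame: x ahead of the robot, y to its left, z up, the work surface at z = 0. Lengths are in m, angles in rad, forces in N, time in s.
With the tool pointing down it reaches from about 0.425 to 0.925 m from the base axis. Payload 6.8 kg.
Tool frame: the origin (TCP) lies on the mounting face of the last link; the fingertips stand 173 mm ahead of it and the grasp point (between the pads) lies 155 mm ahead of it; z points along the fingers, y is the line along which they close (so a half turn about z gives the same grasp; the last joint's range is limited). The gripper opens to 85 mm and grips with 20 to 120 N. Pads are 22 mm wide; open, the fingers measure 114 mm over their backs; the gripper's body (76 mm by 85 mm) begins 54 mm behind the grasp point. The pads swing forward as they close: fully open they stand 13 mm farther back than shut.
Start: joints at [-1.24, 0.477, 0.022, 1.555, -0.011, 1.109, -0.083], TCP at [0.287, 0.611, 0.405] pointing down, gripper open.
Joint ranges: [-2.96, 2.96], [-0.34, 2.1], [-1.41, 1.46], [0.24, 2.44], [-1.37, 4.51], [0.17, 1.92], [-2.96, 2.96]. Speed limits (rad/s): [2.39, 2.39, 3.14, 3.14, 3.14, 3.14, 3.14].

INTERFACE

Orientations are given as a rotation vector (axis times angle).
In Python, from bench import r gives the robot as it stands.
- The arm moves only by the tool carry_out, never from a script. Its argument "moves" is a list of rows, each a list of 5 numbers: the shift along the tool's x, y, z in m, then the turn about the tool's z in rad, then the finger opening in m, from 0 to 0.0854. In form: [[dx, dy, dz, roll, claw], ...]. A call has exactly 8 rows; each row is the pose to reach, as a shift and turn from the pose commanded when the call began, along the tool's axes at that moment; what a row does not reach only later rows make up. A row lasts 1/10 s, in which the tool goes at most 50 mm and 8.59 degrees, less where a joint would pass 70% of its speed; a pose out of reach is approached as far as the arm can. A call with a gripper value outside its range is refused whole. The fingers move at their own pace and stop on an object; "force" is the grip in N (left out, the last holds). Time passes only in rows, so rows that repeat a pose let the fingers close, or fill a call up. It gives the time, the measured TCP pose, the force, the opening and the grip force at its end, in the units of the state.
- r.get_obs(): the state, without advancing time (a new reading comes with each control period).
- r.grab_frame(name): name is "scene" or "side" or "wrist"; returns the picture (384x512x3 uint8, red, green, blue); there is no depth.
- r.calibration(name): a dict with "fx", "fy", "cx", "cy" (pixels), "rvec" (rotation vector, rad) and "tvec" (3), from world to camera coordinates, as OpenCV has them. Camera axes: x right, y down, z forward; pixel columns grow to the right and rows downward; lengths in m; the calibration is good to about 2 mm. A picture is of the moment at which its call begins: read the wrist's pose just before it. calibration takes no time and is no camera call; for the wrist camera it gives the pose at the moment of the call.
- r.hand_in(): hands the job in; it is judged then, once.
The state is a dict: "clock": time; "joints": joint angles; "qvel": joint speeds; "tau": joint torques, N m; "tcp_pos": TCP position; "orientation": TCP orientation; "contact_force": force on the tool from outside, world axes, zero at the start; "moment": the same for the moment, N m; "grip_width": finger opening in m; "gripper_force": force on a finger pad.
Only numpy, scipy, OpenCV 4.12 (cv2) and the standard library are available. Lean on these libraries where they do the work, as an engineer would, in place of code of your own. Each camera call takes 0.05 s, during which the arm holds its last target. There are 200 camera calls.

## Working session

There is one attempt and no reset: what is moved stays moved. The work goes in short steps, Python scripts to look and compute and a tool call to move; the robot and the scene stay as the last step left them, time stands still between calls to the robot, and variables do not carry over. Pictures are saved under pics/ and viewed, at most 14 in all, crops included, and the job is handed in when it is done.

Besides the shell and the picture viewer there is one more tool, called after "Emit:" by a JSON object that holds its "op" and its "data", one argument or row to a line. carry_out: Moves the arm, as the interface text tells. Its arguments: {"type":"object","properties":{"moves":{"type":"array","items":{"type":"array","items":{"type":"number"}}},"force":{"type":"number"}},"required":["moves"]}

```bash
mkdir -p pics; ls; python3 - <<'E'
from bench import r
import cv2
o=r.get_obs();print(o)
for n in("scene","side"):
    im=r.grab_frame(n);cv2.imwrite(f"pics/{n}0.png",cv2.resize(im[:,:,::-1],(800,600),interpolation=cv2.INTER_CUBIC));print(r.calibration(n))
print(r.calibration("wrist"))
E
```

```text
pics
{'clock': 0.0, 'joints': array([-1.24010905,  0.47775219,  0.0223342 ,  1.55649339, -0.01147259,
        1.10931938, -0.08307322]), 'qvel': array([ 0.0010024 , -0.00010084, -0.00031639,  0.0003305 ,  0.00015196,
        0.00033926, -0.00054064]), 'tau': array([ 5.19705773e-04, -5.96448934e+01,  1.60841994e+00, -2.81206477e+01,
        1.25251128e-02,  8.90010386e-03, -2.88354130e-06]), 'tcp_pos': array([0.28663593, 0.61078641, 0.40373976]), 'orientation': array([-6.83575960e-01, -3.06606887e+00,  2.87077277e-03]), 'contact_force': array([ 0.11577554,  0.19451202, -0.25774307]), 'moment': array([-0.00388941, -0.0108693 ,  0.00554915]), 'gripper_force': 0.0, 'grip_width': 0.08532123201247188}
{'fx': 349.7483421028288, 'fy': 349.7483421028288, 'cx': 252.02440609568882, 'cy': 200.95673247424813, 'rvec': array([ 1.99892466, -0.7716181 ,  0.46237094]), 'tvec': array([-0.32103519,  0.18876882,  0.88263735])}
{'fx': 482.32285439258663, 'fy': 482.32285439258663, 'cx': 257.1321686762029, 'cy': 192.8271891454697, 'rvec': array([ 2.24413191, -0.2048128 ,  0.1106242 ]), 'tvec': array([-0.4627659 ,  0.08300054,  1.4534351 ])}
{'fx': 294.58553612361635, 'fy': 294.58553612361635, 'cx': 257.0183202240377, 'cy': 188.774688929894, 'rvec': array([-2.40676268, -1.53095748, -0.25108493]), 'tvec': array([-0.67327598, -0.04303139,  0.38089336])}
```

View pics/scene0.png

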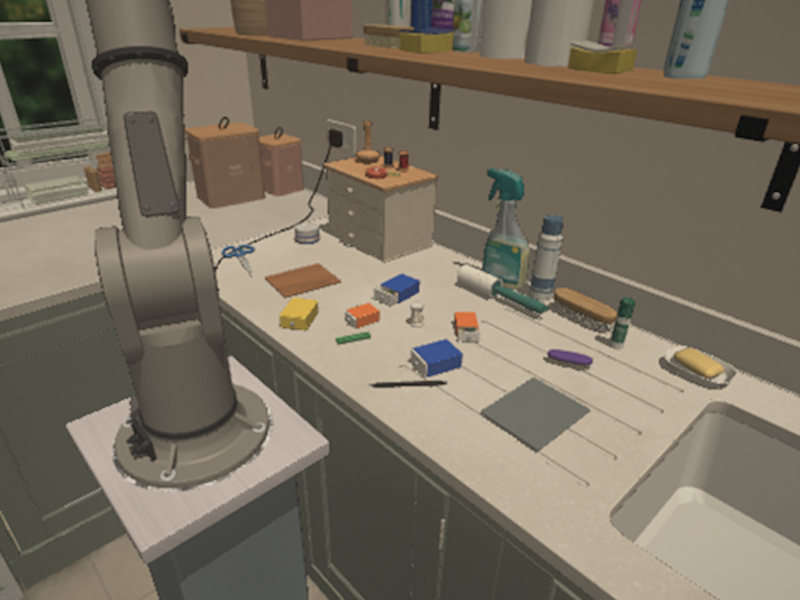

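View pics/side0.png

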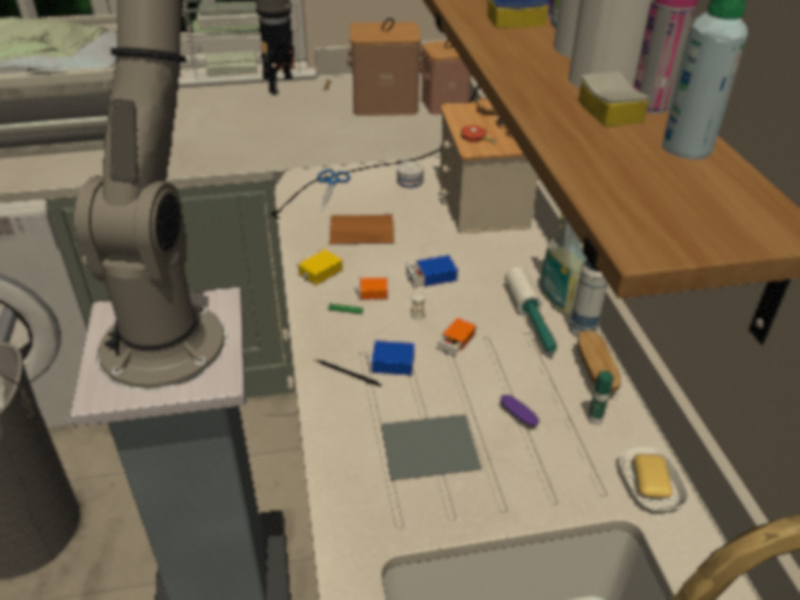

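Candidates (scene, 800-px view): large blue at (397,290), whose drawer looks out, and (437,357), which looks shut. Small orange at (362,316), looks shut, and (466,326), looks out. The yellow one at (299,313) is the look-alike. I'll confirm this in one enlarged crop and fit the poses by silhouette.

```bash
cat > h.py <<'E'
import numpy as np,cv2
from scipy.optimize import minimize
SZ={'L':(.076,.058,.032),'S':(.058,.044,.026),'B':(.15,.12,.006)}
def cal(c): return np.array([[c['fx'],0,c['cx']],[0,c['fy'],c['cy']],[0,0,1]]),c['rvec'],c['tvec']
def proj(P,c):
    K,rv,t=cal(c); return cv2.projectPoints(np.asarray(P,float).reshape(-1,3),rv,t,K,None)[0].reshape(-1,2)
def ray(uv,c,z):
    K,rv,t=cal(c);R=cv2.Rodrigues(np.array(rv))[0];C=-R.T@t
    d=R.T@np.linalg.solve(K,[uv[0],uv[1],1]);return C+d*(z-C[2])/d[2]
def corners(p,k,z0=0):
    a,b,h=SZ[k];x,y,w=p;c,s=np.cos(w),np.sin(w)
    return [(x+c*u-s*v,y+s*u+c*v,z0+q) for u in(-a/2,a/2) for v in(-b/2,b/2) for q in(0,h)]
def mask(im,col):
    h=cv2.cvtColor(im,cv2.COLOR_RGB2HSV);H,S,V=[h[...,i].astype(int) for i in range(3)]
    if col=='blue':return (H>105)&(H<130)&(S>140)
    if col=='orange':return ((H<13)|(H>176))&(S>185)&(V>90)
def blobs(m,amin=60):
    n,l,st,ce=cv2.connectedComponentsWithStats(m.astype(np.uint8));return [(l==i,ce[i],st[i,4]) for i in range(1,n) if st[i,4]>=amin]
def soft(p,k,c,shape,z0):
    hull=cv2.convexHull(proj(corners(p,k,z0),c).astype(np.float32))
    im=np.zeros(shape,np.uint8);cv2.fillConvexPoly(im,np.round((hull*4+1.5)*16).astype(np.int32),255,cv2.LINE_AA,4) if 0 else None
    big=np.zeros((shape[0]*4,shape[1]*4),np.uint8);cv2.fillConvexPoly(big,np.round((hull*4+1.5)*16).astype(np.int32),255,cv2.LINE_AA,4)
    return cv2.resize(big,shape[::-1],interpolation=cv2.INTER_AREA)/255.
def fit(obs,k,p0,z0=0,yaws=None):
    """obs: list of (mask,calib). silhouettes"""
    crops=[]
    for m,c in obs:
        ys,xs=np.nonzero(m);x0,x1,y0,y1=max(xs.min()-15,0),xs.max()+15,max(ys.min()-15,0),ys.max()+15
        c=dict(c);c['cx']-=x0;c['cy']-=y0;crops.append((m[y0:y1,x0:x1].astype(float),c))
    def f(p): return sum(np.abs(soft(p,k,c,m.shape,z0)-m).sum()/m.sum() for m,c in crops)
    best=None
    for w in (yaws if yaws is not None else np.arange(0,np.pi,np.pi/8)):
        s=np.array([[p0[0],p0[1],w]]*4);s[1,0]+=.01;s[2,1]+=.01;s[3,2]+=.2
        q=minimize(f,s[0],method='Nelder-Mead',options=dict(initial_simplex=s,xatol=1e-4,fatol=1e-4,maxiter=150))
        if best is None or q.fun<best.fun:best=q
    return best.x,best.fun
E
python3 - <<'E'
from bench import r
from h import *
I={n:r.grab_frame(n) for n in("scene","side")};C={n:r.calibration(n) for n in I}
out=[]
for n,(x,y) in dict(scene=(200,165),side=(190,150)).items():
    out.append(cv2.resize(I[n][y:y+90,x:x+125,::-1],(800,576) if 0 else (400,288),interpolation=cv2.INTER_CUBIC))
cv2.imwrite("pics/crop1.png",cv2.resize(np.hstack(out),(800,288)))
for col,k in(('blue','L'),('orange','S')):
    B={n:blobs(mask(I[n],col)) for n in I}
    for bs in B['scene']:
        g=ray(bs[1],C['scene'],.015)
        if not(.3<g[0]<.95 and -.6<g[1]<.7): continue
        for bd in B['side']:
            g2=ray(bd[1],C['side'],.015)
            if np.hypot(*(g-g2)[:2])<.03:
                p,e=fit([(bs[0],C['scene']),(bd[0],C['side'])],k,g);print(col,bs[1],bd[1],bs[2],bd[2],g[:2].round(3),g2[:2].round(3),'fit',p.round(4),round(e,3))
# board/mat corners, from 800px view
s=.64
for nm,pts in dict(board=[(266,279),(322,265),(341,279),(281,294)],mat=[(483,411),(539,379),(589,411),(539,449)]).items():
    print(nm,'scene',[ray((u*s,v*s),C['scene'],.006)[:2].round(3).tolist() for u,v in pts])
for nm,pts in dict(board=[(331,216),(393,215),(393,243),(330,242)],mat=[(382,422),(465,416),(480,468),(391,478)]).items():
    print(nm,'side',[ray((u*s,v*s),C['side'],.006)[:2].round(3).tolist() for u,v in pts])
E
```

```text
blue [256.088 180.72 ] [280.02422145 172.51211073] 125 289 [0.588 0.14 ] [0.573 0.124] fit [0.5789 0.1321 0.7871] 2.059
blue [279.63636364 224.66942149] [251.02013423 228.60178971] 242 447 [ 0.443 -0.117] [ 0.428 -0.129] fit [ 0.432  -0.1255  2.9266] 1.678
board scene [[0.364, 0.379], [0.514, 0.354], [0.502, 0.26], [0.35, 0.291]]
mat scene [[0.381, -0.283], [0.529, -0.295], [0.517, -0.404], [0.377, -0.399]]
board side [[0.372, 0.39], [0.519, 0.369], [0.498, 0.253], [0.358, 0.281]]
mat side [[0.384, -0.277], [0.528, -0.288], [0.524, -0.402], [0.379, -0.396]]
```

View pics/crop1.png

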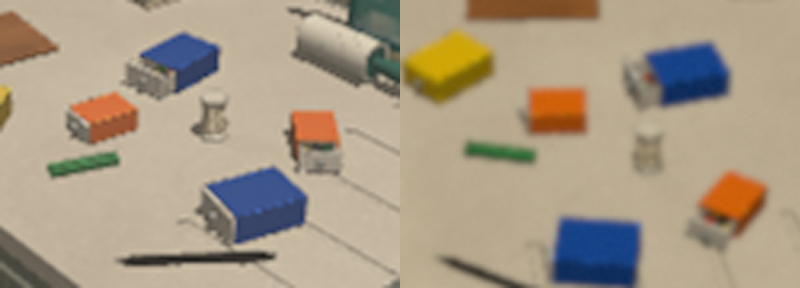

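Crop confirmed. The far blue (397,290) has its drawer out with the tray visible, and the near blue (437,357) is shut. The left orange (362,316) is shut and the right orange (466,326) is out. The colour mask is too narrow, so I'll check the hues.

```bash
python3 - <<'E'
from bench import r
from h import *
for n,pts in dict(scene=[(257,181),(247,190),(279,224),(290,232),(233,200),(298,205)],side=[(283,172),(252,226),(252,238),(239,184),(295,210)]).items():
    im=r.grab_frame(n);h=cv2.cvtColor(im,cv2.COLOR_RGB2HSV);print(n,[h[v,u].tolist() for u,v in pts])
    np.save(f'pics/{n}.npy',im)
E
```

```text
scene [[111, 145, 141], [19, 43, 126], [112, 143, 141], [113, 115, 104], [10, 177, 215], [10, 176, 215]]
side [[109, 212, 136], [108, 216, 136], [111, 133, 96], [13, 240, 203], [13, 243, 208]]
```

```bash
sed -i "s/(H<130)&(S>140)/(H<130)\&(S>75)/; s/((H<13)|(H>176))&(S>185)&(V>90)/((H<17)|(H>176))\&(S>110)\&(V>60)/" h.py
python3 - <<'E'
from bench import r
from h import *
I={n:np.load(f'pics/{n}.npy') for n in("scene","side")};C={n:r.calibration(n) for n in I}
for col,k in(('blue','L'),('orange','S')):
    B={n:blobs(mask(I[n],col)) for n in I}
    for bs in B['scene']:
        g=ray(bs[1],C['scene'],.015)
        if not(.3<g[0]<.95 and -.6<g[1]<.7): continue
        for bd in B['side']:
            g2=ray(bd[1],C['side'],.015)
            if np.hypot(*(g-g2)[:2])<.03:
                p,e=fit([(bs[0],C['scene']),(bd[0],C['side'])],k,g);print(col,bs[1],bd[1],bs[2],bd[2],g[:2].round(3),g2[:2].round(3),'fit',p.round(4),round(e,3),[soft(p,k,C[n],(384,512),0).sum().round() for n in C])
o=r.get_obs();print(o['clock'],cv2.Rodrigues(o['orientation'])[0].round(3).tolist())
c=r.calibration('wrist');K,rv,t=cal(c);R=cv2.Rodrigues(rv)[0];Rt=cv2.Rodrigues(o['orientation'])[0]
print('cam in tool',(Rt.T@(-R.T@t-o['tcp_pos'])).round(4).tolist(),(Rt.T@R.T).round(3).tolist())
E
```

```text
blue [257.69298246 182.88157895] [279.99702381 172.35416667] 228 336 [0.58  0.123] [0.573 0.125] fit [ 0.5711  0.1227 -0.2044] 0.906 [np.float64(363.0), np.float64(425.0)]
blue [281.29466357 227.99303944] [251.0040404  228.42424242] 431 495 [ 0.434 -0.133] [ 0.428 -0.129] fit [ 0.4287 -0.1297  2.9262] 0.533 [np.float64(580.0), np.float64(585.0)]
orange [193.04710145 178.90942029] [231.04867872 146.58275382] 552 719 [0.418 0.305] [0.433 0.309] fit [0.399  0.3112 3.3855] 1.281 [np.float64(216.0), np.float64(235.0)]
orange [233.15196078 200.90196078] [238.56390977 184.02255639] 204 266 [0.428 0.083] [0.425 0.086] fit [ 0.4259  0.0889 -0.1674] 0.352 [np.float64(266.0), np.float64(272.0)]
orange [297.61428571 204.7       ] [294.01167315 211.88326848] 140 257 [ 0.574 -0.076] [ 0.57  -0.079] fit [ 0.5702 -0.0798  0.7825] 0.983 [np.float64(233.0), np.float64(332.0)]
0.3 [[-0.905, 0.425, -0.0], [0.425, 0.905, -0.001], [-0.0, -0.001, -1.0]]
cam in tool [0.0827, -0.0006, 0.0309] [[0.001, -0.947, -0.323], [1.0, 0.001, -0.0], [0.001, -0.323, 0.947]]
```

```bash
cat >> h.py <<'E'
def pose(o):
    R=cv2.Rodrigues(o['orientation'])[0];return o['tcp_pos'],R,np.arctan2(R[1,0],R[0,0])
def go(r,x,y,z,yaw):
    "shift/roll to put TCP at x,y,z with tool x along yaw (mod pi, nearest)"
    o=r.get_obs();p,R,h=pose(o);d=R.T@(np.array([x,y,z])-p)
    roll=(h-yaw+np.pi/2)%np.pi-np.pi/2
    print('t',round(o['clock'],2),'tcp',p.round(4),'hd',round(h,3),'MOVE',d.round(4),'roll',round(roll,3),'j7',o['joints'][6].round(2),'w',round(o['grip_width'],4),'F',o['contact_force'].round(1))
E
python3 -c "
from bench import r
from h import *
go(r,.571,.123,.3,-.204)"
```

```text
t 0.3 tcp [0.2867 0.611  0.4044] hd 2.703 MOVE [-0.4647 -0.3209  0.1046] roll -0.235 j7 -0.08 w 0.0858 F [-0.   1.   0.1]
```

Emit:
{"op": "carry_out", "data": {
  "moves": [
    [-0.05, -0.034, 0.0, -0.03, 0.085],
    [-0.09, -0.062, 0.0, -0.06, 0.085],
    [-0.13, -0.09, 0.01, -0.1, 0.085],
    [-0.17, -0.117, 0.02, -0.14, 0.085],
    [-0.21, -0.145, 0.03, -0.18, 0.085],
    [-0.25, -0.173, 0.04, -0.22, 0.085],
    [-0.29, -0.2, 0.05, -0.235, 0.085],
    [-0.33, -0.228, 0.06, -0.235, 0.085]
  ],
  "force": 40
}}

```text
clock: 1.1
tcp_pos: [0.4859, 0.2686, 0.3461]
orientation: [0.319, 3.125, 0.001]
contact_force: [1.5, 0.7, 0.5]
grip_width: 0.0852
gripper_force: 0.0
```

Emit:
{"op": "carry_out", "data": {
  "moves": [
    [-0.047, -0.018, 0.01, 0, 0.085],
    [-0.088, -0.034, 0.02, 0, 0.085],
    [-0.125, -0.048, 0.03, 0, 0.085],
    [-0.155, -0.06, 0.042, 0, 0.085],
    [-0.155, -0.06, 0.042, 0, 0.085],
    [-0.155, -0.06, 0.042, 0, 0.085],
    [-0.155, -0.06, 0.042, 0, 0.085],
    [-0.155, -0.06, 0.042, 0, 0.085]
  ]
}}

```text
clock: 1.9
tcp_pos: [0.624, 0.1817, 0.3046]
orientation: [0.316, 3.126, 0.002]
contact_force: [0.0, 0.1, -0.5]
grip_width: 0.085
gripper_force: 0.0
```

```bash
python3 -c "
from bench import r
from h import *
go(r,.571,.123,.3,-.204)
c=r.calibration('wrist');im=r.grab_frame('wrist');np.save('pics/w1.npy',im)
cv2.imwrite('pics/w1.png',im[:,:,::-1])
for col,k in(('blue','L'),('orange','S')):
  for b in blobs(mask(im,col),300):
    g=ray(b[1],c,.016);print(col,b[1],b[2],g[:2])
    p,e=fit([(b[0],c)],k,g);print(p.round(4),round(e,3))
"
```

```text
t 1.9 tcp [0.624  0.1817 0.3046] hd 2.94 MOVE [ 0.0402 -0.0682  0.0046] roll 0.002 j7 1.05 w 0.085 F [ 0.   0.1 -0.5]
blue [174.40933011 136.23922628] 7031 [0.56701437 0.11936818]
[0.5684 0.1214 0.1097] 0.035
orange [87.60237389  2.21068249] 337 [0.45625881 0.08395623]
[0.425  0.0866 2.9933] 0.06
orange [386.6748952    6.88635305] 2147 [0.50473696 0.30655341]
[0.4821 0.291  1.4198] 0.388
```

View pics/w1.png

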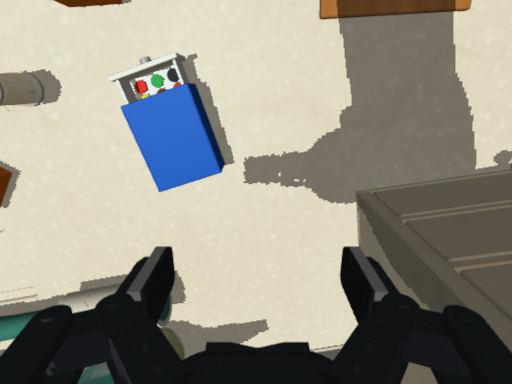

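Wrist picture: the large box with the drawer out is at (172,140), with its tray toward the robot. Fit (0.568, 0.121), yaw 0.11, residual 3.5%. The cabinet's corner is at the lower right, so I'll check its clearance.

```bash
python3 -c "
from bench import r
from h import *
go(r,.5684,.1214,.20,.1097)
c=r.calibration('scene')
for u,v in[(388,257),(433,240),(335,222)]: print(ray((u*.64,v*.64),c,0).round(3))
c=r.calibration('side')
for u,v in[(461,230),(534,226)]: print(ray((u*.64,v*.64),c,0).round(3))
"
```

```text
t 1.95 tcp [0.6241 0.1816 0.3046] hd 2.94 MOVE [ 0.0425 -0.0703  0.1046] roll -0.311 j7 1.05 w 0.0852 F [ 0.1  0.4 -0.1]
[0.684 0.289 0.   ]
[0.861 0.291 0.   ]
[0.732 0.584 0.   ]
[0.667 0.287 0.   ]
[0.842 0.274 0.   ]
```

Cabinet face is at x > 0.66, y > 0.27, so it's clear. Align, descend to z ≈ 0.175 and grip.

Emit:
{"op": "carry_out", "data": {
  "moves": [
    [0.02, -0.035, 0.01, -0.14, 0.085],
    [0.0425, -0.07, 0.03, -0.28, 0.085],
    [0.0425, -0.07, 0.06, -0.311, 0.085],
    [0.0425, -0.07, 0.085, -0.311, 0.085],
    [0.0425, -0.07, 0.11, -0.311, 0.085],
    [0.0425, -0.07, 0.13, -0.311, 0.085],
    [0.0425, -0.07, 0.13, -0.311, 0.085],
    [0.0425, -0.07, 0.13, -0.311, 0.06]
  ]
}}

```text
clock: 2.75
tcp_pos: [0.569, 0.1209, 0.1746]
orientation: [-0.17, 3.137, 0.0]
contact_force: [-0.2, 0.2, -0.5]
grip_width: 0.0728
gripper_force: 0.0
```

Emit:
{"op": "carry_out", "data": {
  "moves": [
    [0, 0, 0, 0, 0.04],
    [0, 0, 0, 0, 0.04],
    [0, 0, 0, 0, 0.04],
    [0, 0, 0, 0, 0.04],
    [0, 0, 0, 0, 0.04],
    [0, 0, -0.03, 0, 0.04],
    [0, 0, -0.06, 0, 0.04],
    [0, 0, -0.1, 0, 0.04]
  ]
}}

```text
clock: 3.55
tcp_pos: [0.5683, 0.1201, 0.2744]
orientation: [0.168, -3.135, 0.001]
contact_force: [1.3, 0.2, -2.1]
grip_width: 0.0572
gripper_force: 43.5
```

```bash
python3 -c "
from bench import r
from h import *
go(r,.45,-.345,.32,-.07)
"
```

```text
t 3.55 tcp [0.5683 0.1201 0.2744] hd -3.034 MOVE [ 0.1675 -0.4498 -0.0449] roll 0.177 j7 1.39 w 0.0572 F [ 1.3  0.2 -2.1]
```

Emit:
{"op": "carry_out", "data": {
  "moves": [
    [0.012, -0.035, -0.02, 0, 0.04],
    [0.025, -0.075, -0.04, 0, 0.04],
    [0.04, -0.12, -0.045, 0.05, 0.04],
    [0.06, -0.165, -0.045, 0.1, 0.04],
    [0.08, -0.21, -0.045, 0.15, 0.04],
    [0.095, -0.25, -0.045, 0.177, 0.04],
    [0.11, -0.28, -0.045, 0.177, 0.04],
    [0.12, -0.3, -0.045, 0.177, 0.04]
  ]
}}

```text
clock: 4.35
tcp_pos: [0.4802, -0.1936, 0.3196]
orientation: [0.115, 3.139, -0.001]
contact_force: [0.8, 0.7, -1.0]
grip_width: 0.0574
gripper_force: 43.6
```

Emit:
{"op": "carry_out", "data": {
  "moves": [
    [0, 0, 0, 0, 0.04],
    [0, 0, 0, 0, 0.04],
    [0, 0, 0, 0, 0.04],
    [0, 0, 0, 0, 0.04],
    [0, 0, 0, 0, 0.04],
    [0, 0, 0, 0, 0.04],
    [0, 0, 0, 0, 0.04],
    [0, 0, 0, 0, 0.04]
  ]
}}

```text
clock: 5.15
tcp_pos: [0.4819, -0.1906, 0.3191]
orientation: [-0.109, -3.14, -0.0]
contact_force: [-0.2, 0.5, -0.9]
grip_width: 0.0571
gripper_force: 43.7
```

```bash
python3 -c "
from bench import r
from h import *
go(r,.45,-.345,.32,-.07)
c=r.calibration('wrist');im=r.grab_frame('wrist');np.save('pics/w2.npy',im)
cv2.imwrite('pics/w2.png',im[:,:,::-1])
"
```

```text
t 5.15 tcp [ 0.4819 -0.1906  0.3191] hd 3.072 MOVE [ 0.0211 -0.1562 -0.0009] roll 0.0 j7 1.83 w 0.0571 F [-0.2  0.5 -0.9]
```

View pics/w2.png

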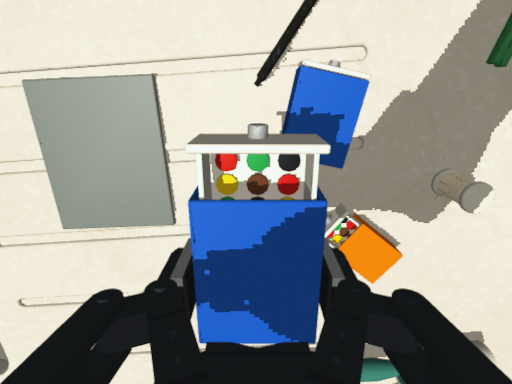

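Picture: the mat corners are at about (25,81), (155,75), (174,223) and (63,229). The held box has its drawer still out. The shut large is at (328,115), and the small one with the drawer out is at (365,245).

```bash
python3 -c "
from bench import r
from h import *
c=r.calibration('wrist');im=np.load('pics/w2.npy')
hsv=cv2.cvtColor(im,cv2.COLOR_RGB2HSV);print(hsv[150,100],hsv[300,100],hsv[260,20])
H,S,V=[hsv[...,i].astype(int) for i in range(3)]
m=(H>40)&(H<110)&(V>60)&(V<170)&(S>10)
for b in blobs(m,3000):
  print(b[1],b[2]);
  if b[1][0]<200:
    g=ray(b[1],c,.006);p,e=fit([(b[0],c)],'B',g,yaws=[-.2,0,.2]);print('mat',p.round(4),round(e,3))
print('corner',[ray(q,c,.006)[:2].round(3).tolist() for q in[(25,81),(155,75),(174,223),(63,229)]])
R=cv2.Rodrigues(r.get_obs()['orientation'])[0];t=r.get_obs()['tcp_pos']
for q in [(191,200),(326,198)]: print('held front top in tool',(R.T@(ray(q,c,t[2]-.175+.032)-t)).round(4))
for col,k in(('blue','L'),('orange','S')):
  for b in blobs(mask(im,col),300):
    g=ray(b[1],c,.016)
    p,e=fit([(b[0],c)],k,g);print(col,b[1],b[2],p.round(4),round(e,3))
"
```

```text
[ 51  16 163] [102  32  40] [ 23  22 241]
[ 99.34751214 155.10121359] 16480
mat [ 0.4538 -0.3399 -0.0316] 0.157
[270.37956006 276.09332851] 11047
corner [[0.378, -0.394], [0.381, -0.276], [0.527, -0.282], [0.526, -0.401]]
held front top in tool [ 0.0399 -0.0277  0.143 ]
held front top in tool [0.0409 0.0272 0.143 ]
blue [325.46073794 109.19905393] 5285 [ 0.4277 -0.1319  2.8669] 0.263
blue [257.0810098  268.47448595] 18578 [ 0.5389 -0.1848  1.5037] 0.725
orange [225.90432099 161.34567901] 324 [ 0.4132 -0.1653  0.6222] 1.0
orange [287.88732394 184.0084507 ] 355 [ 0.5507 -0.1163 -1.0716] 1.0
orange [367.30205151 249.85857704] 2291 [ 0.5661 -0.0835  3.9063] 0.256
```

Emit:
{"op": "carry_out", "data": {
  "moves": [
    [0.004, -0.04, 0, 0, 0.04],
    [0.009, -0.08, 0, 0, 0.04],
    [0.014, -0.12, 0.01, -0.03, 0.04],
    [0.0167, -0.1486, 0.04, -0.03, 0.04],
    [0.0167, -0.1486, 0.075, -0.03, 0.04],
    [0.0167, -0.1486, 0.105, -0.03, 0.04],
    [0.0167, -0.1486, 0.125, -0.03, 0.04],
    [0.0167, -0.1486, 0.133, -0.03, 0.04]
  ]
}}

```text
clock: 6.0
tcp_pos: [0.4541, -0.3374, 0.1839]
orientation: [-0.063, -3.138, -0.003]
contact_force: [-0.7, -0.1, -0.4]
grip_width: 0.0575
gripper_force: 43.6
```

Emit:
{"op": "carry_out", "data": {
  "moves": [
    [0, 0, 0.004, 0, 0.04],
    [0, 0, 0.004, 0, 0.04],
    [0, 0, 0.004, 0, 0.04],
    [0, 0, 0.004, 0, 0.085],
    [0, 0, 0.004, 0, 0.085],
    [0, 0, 0.004, 0, 0.085],
    [0, 0, 0.004, 0, 0.085],
    [0, 0, 0.002, 0, 0.085]
  ]
}}

```text
clock: 6.8
tcp_pos: [0.4547, -0.3377, 0.184]
orientation: [-0.062, -3.141, -0.0]
contact_force: [-0.1, 0.3, 1.2]
grip_width: 0.0851
gripper_force: 0.0
```

```bash
python3 -c "
from bench import r
from h import *
go(r,.4277,-.1319,.3,-.27)
"
```

```text
t 6.8 tcp [ 0.4547 -0.3377  0.184 ] hd 3.102 MOVE [ 0.0352  0.2046 -0.1159] roll 0.23 j7 2.21 w 0.0851 F [-0.1  0.3  1.2]
```

Emit:
{"op": "carry_out", "data": {
  "moves": [
    [0, 0, -0.035, 0, 0.085],
    [0, 0, -0.075, 0, 0.085],
    [0.01, 0.03, -0.11, 0.05, 0.085],
    [0.018, 0.075, -0.116, 0.1, 0.085],
    [0.025, 0.12, -0.116, 0.17, 0.085],
    [0.035, 0.165, -0.116, 0.23, 0.085],
    [0.04, 0.19, -0.116, 0.23, 0.085],
    [0.04, 0.19, -0.116, 0.23, 0.085]
  ]
}}

```text
clock: 7.6
tcp_pos: [0.4219, -0.1429, 0.3002]
orientation: [-0.413, -3.113, -0.002]
contact_force: [0.2, -0.8, -0.2]
grip_width: 0.0848
gripper_force: 0.0
```

Emit:
{"op": "carry_out", "data": {
  "moves": [
    [0, 0, 0, 0, 0.085],
    [0, 0, 0, 0, 0.085],
    [0, 0, 0, 0, 0.085],
    [0, 0, 0, 0, 0.085],
    [0, 0, 0, 0, 0.085],
    [0, 0, 0, 0, 0.085],
    [0, 0, 0, 0, 0.085],
    [0, 0, 0, 0, 0.085]
  ]
}}

```text
clock: 8.4
tcp_pos: [0.4224, -0.1464, 0.3001]
orientation: [-0.423, -3.113, -0.0]
contact_force: [-0.5, 0.7, 0.3]
grip_width: 0.085
gripper_force: 0.0
```

```bash
python3 -c "
from bench import r
from h import *
c=r.calibration('wrist');im=r.grab_frame('wrist');np.save('pics/w3.npy',im)
cv2.imwrite('pics/w3.png',im[:,:,::-1])
for col,k in(('blue','L'),('orange','S')):
  for b in blobs(mask(im,col),300):
    g=ray(b[1],c,.016)
    p,e=fit([(b[0],c)],k,g,.006 if g[1]<-.25 else 0);print(col,b[1],b[2],p.round(4),round(e,3))
    if k=='L' and g[1]>-.25: go(r,p[0],p[1],.175,p[2])
"
```

```text
blue [276.52874177 189.29756184] 5619 [ 0.4318 -0.1328 -0.2739] 0.102
t 8.45 tcp [ 0.4224 -0.1464  0.3001] hd 2.872 MOVE [-0.0055  0.0156  0.1251] roll 0.004 j7 1.58 w 0.0853 F [-0.3  0.1  0.4]
blue [ 74.86693408 268.71991629] 5734 [ 0.4551 -0.3388 -0.0223] 0.177
orange [499.09581182 121.95180723] 1743 [0.4253 0.0874 3.0023] 0.035
orange [339.08280255 304.45095541] 785 [ 0.7085 -0.0526 -0.8073] 1.0
```

View pics/w3.png

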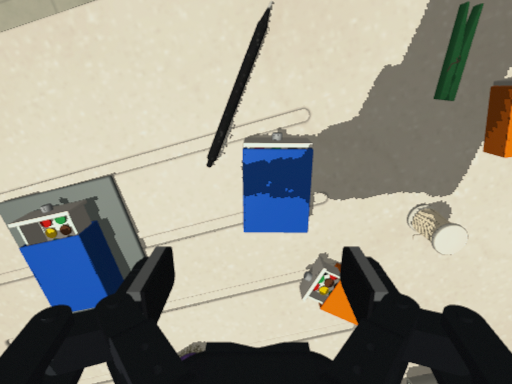

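Picture: the shut large box is at (277,190), with only its knob and plate showing. The large box on the mat is at (75,265) with its drawer still out. Grip the shut one.

Emit:
{"op": "carry_out", "data": {
  "moves": [
    [-0.003, 0.008, 0.03, 0.004, 0.085],
    [-0.0055, 0.0156, 0.06, 0.004, 0.085],
    [-0.0055, 0.0156, 0.085, 0.004, 0.085],
    [-0.0055, 0.0156, 0.11, 0.004, 0.085],
    [-0.0055, 0.0156, 0.125, 0.004, 0.085],
    [-0.0055, 0.0156, 0.125, 0.004, 0.085],
    [-0.0055, 0.0156, 0.125, 0.004, 0.06],
    [-0.0055, 0.0156, 0.125, 0.004, 0.04]
  ]
}}

```text
clock: 9.25
tcp_pos: [0.4323, -0.1329, 0.176]
orientation: [0.429, 3.111, 0.0]
contact_force: [0.3, 0.9, 0.4]
grip_width: 0.0583
gripper_force: 0.0
```

Emit:
{"op": "carry_out", "data": {
  "moves": [
    [0, 0, 0, 0, 0.04],
    [0, 0, 0, 0, 0.04],
    [0, 0, 0, 0, 0.04],
    [0, 0, 0, 0, 0.04],
    [0, 0, -0.03, 0, 0.04],
    [0, 0, -0.07, 0, 0.04],
    [0, 0, -0.11, 0, 0.04],
    [0, 0, -0.145, 0, 0.04]
  ]
}}

```text
clock: 10.05
tcp_pos: [0.4316, -0.1328, 0.3223]
orientation: [0.429, 3.111, 0.0]
contact_force: [0.4, -0.1, -1.8]
grip_width: 0.0575
gripper_force: 43.8
```

```bash
python3 -c "
from bench import r
from h import *
go(r,.435,.2,.32,-.14)
go(r,.46,.05,.32,-.14)
"
```

```text
t 10.05 tcp [ 0.4316 -0.1328  0.3223] hd 2.868 MOVE [0.0868 0.3213 0.0023] roll -0.134 j7 1.54 w 0.0575 F [ 0.4 -0.1 -1.8]
t 10.05 tcp [ 0.4316 -0.1328  0.3223] hd 2.868 MOVE [0.0221 0.1837 0.0023] roll -0.134 j7 1.54 w 0.0575 F [ 0.4 -0.1 -1.8]
```

Emit:
{"op": "carry_out", "data": {
  "moves": [
    [0.004, 0.035, 0, 0, 0.04],
    [0.009, 0.075, 0, -0.04, 0.04],
    [0.015, 0.12, 0, -0.08, 0.04],
    [0.02, 0.165, 0, -0.134, 0.04],
    [0.035, 0.21, 0, -0.134, 0.04],
    [0.05, 0.25, 0, -0.134, 0.04],
    [0.06, 0.28, 0, -0.134, 0.04],
    [0.065, 0.3, 0, -0.134, 0.04]
  ]
}}

```text
clock: 10.85
tcp_pos: [0.4495, 0.1764, 0.3205]
orientation: [0.214, 3.134, 0.002]
contact_force: [-0.6, -0.6, -1.2]
grip_width: 0.0576
gripper_force: 43.8
```

Emit:
{"op": "carry_out", "data": {
  "moves": [
    [0, 0, 0, 0, 0.04],
    [0, 0, 0, 0, 0.04],
    [0, 0, 0, 0, 0.04],
    [0, 0, 0, 0, 0.04],
    [0, 0, 0, 0, 0.04],
    [0, 0, 0, 0, 0.04],
    [0, 0, 0, 0, 0.04],
    [0, 0, 0, 0, 0.04]
  ]
}}

```text
clock: 11.65
tcp_pos: [0.4504, 0.1735, 0.3201]
orientation: [-0.22, -3.134, -0.0]
contact_force: [0.8, -0.5, -1.4]
grip_width: 0.0577
gripper_force: 43.8
```

```bash
python3 -c "
from bench import r
from h import *
go(r,.434,.32,.32,-.14)
c=r.calibration('wrist');im=r.grab_frame('wrist');np.save('pics/w4.npy',im)
cv2.imwrite('pics/w4.png',im[:,:,::-1])
"
```

```text
t 11.65 tcp [0.4504 0.1735 0.3201] hd 3.002 MOVE [3.670e-02 1.428e-01 1.000e-04] roll -0.0 j7 0.95 w 0.0577 F [ 0.8 -0.5 -1.4]
```

View pics/w4.png

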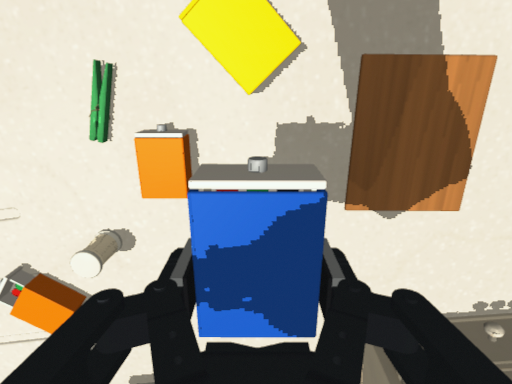

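Picture: board corners at (362,55), (496,56), (460,210) and (346,209). The held box's drawer is shut. The small shut one is at (163,168), and the yellow look-alike is at (243,42), clear of the drop.

```bash
python3 -c "
from bench import r
from h import *
c=r.calibration('wrist');im=np.load('pics/w4.npy')
q=np.array([ray(q,c,.006)[:2] for q in[(362,55),(496,56),(460,210),(346,209)]]);print(q.round(3).tolist(),q.mean(0).round(4))
d=(q[3]+q[2]-q[0]-q[1]);yaw=np.arctan2(d[1],d[0]);print('yaw',yaw,'len',np.hypot(*d)/2,np.linalg.norm(q[1]-q[0]),np.linalg.norm(q[2]-q[3]))
o=r.get_obs();R=cv2.Rodrigues(o['orientation'])[0];t=o['tcp_pos']
for u in [(190,191),(326,190)]: print('held front top in tool',(R.T@(ray(u,c,t[2]-.176+.032)-t)).round(4))
go(r,*q.mean(0),.182,yaw)
"
```

```text
[[0.353, 0.279], [0.371, 0.396], [0.516, 0.377], [0.499, 0.259]] [0.4347 0.328 ]
yaw -0.1353684817973868 len 0.14663107273075698 0.11799592783268294 0.11872803258810198
held front top in tool [ 0.0434 -0.028   0.144 ]
held front top in tool [0.0439 0.0272 0.144 ]
t 11.7 tcp [0.4504 0.1735 0.3201] hd 3.002 MOVE [0.0371 0.1507 0.1381] roll -0.005 j7 0.95 w 0.0574 F [-1.1  0.5 -1.2]
```

Emit:
{"op": "carry_out", "data": {
  "moves": [
    [0.009, 0.04, 0, 0, 0.04],
    [0.018, 0.08, 0, 0, 0.04],
    [0.027, 0.12, 0.01, 0, 0.04],
    [0.0335, 0.15, 0.04, 0, 0.04],
    [0.0335, 0.15, 0.075, 0, 0.04],
    [0.0335, 0.15, 0.105, 0, 0.04],
    [0.0335, 0.15, 0.125, 0, 0.04],
    [0.0335, 0.15, 0.134, 0, 0.04]
  ]
}}

```text
clock: 12.5
tcp_pos: [0.4375, 0.3264, 0.1841]
orientation: [-0.219, -3.132, 0.004]
contact_force: [-0.1, -0.2, -1.5]
grip_width: 0.0576
gripper_force: 43.8
```

Emit:
{"op": "carry_out", "data": {
  "moves": [
    [0, 0, 0.004, 0, 0.04],
    [0, 0, 0.004, 0, 0.04],
    [0, 0, 0.004, 0, 0.04],
    [0, 0, 0.004, 0, 0.085],
    [0, 0, 0.004, 0, 0.085],
    [0, 0, 0.004, 0, 0.085],
    [0, 0, 0.004, 0, 0.085],
    [0, 0, 0.002, 0, 0.085]
  ]
}}

```text
clock: 13.3
tcp_pos: [0.4381, 0.3267, 0.184]
orientation: [-0.22, -3.134, 0.0]
contact_force: [0.7, 0.3, -0.0]
grip_width: 0.085
gripper_force: 0.0
```

```bash
python3 -c "
from bench import r
from h import *
go(r,.433,.11,.3,-.14)
"
```

```text
t 13.3 tcp [0.4381 0.3267 0.184 ] hd 3.002 MOVE [-0.0252 -0.2154 -0.1159] roll 0.0 j7 0.67 w 0.085 F [ 0.7  0.3 -0. ]
```

Emit:
{"op": "carry_out", "data": {
  "moves": [
    [0, 0, -0.035, 0, 0.085],
    [0, 0, -0.075, 0, 0.085],
    [-0.005, -0.03, -0.11, 0, 0.085],
    [-0.012, -0.075, -0.116, 0, 0.085],
    [-0.02, -0.12, -0.116, 0, 0.085],
    [-0.025, -0.165, -0.116, 0, 0.085],
    [-0.025, -0.2, -0.116, 0, 0.085],
    [-0.025, -0.215, -0.116, 0, 0.085]
  ]
}}

```text
clock: 14.1
tcp_pos: [0.4322, 0.1067, 0.3002]
orientation: [-0.226, -3.133, 0.002]
contact_force: [1.0, 0.5, -0.9]
grip_width: 0.0852
gripper_force: 0.0
```

Emit:
{"op": "carry_out", "data": {
  "moves": [
    [0, 0, 0, 0, 0.085],
    [0, 0, 0, 0, 0.085],
    [0, 0, 0, 0, 0.085],
    [0, 0, 0, 0, 0.085],
    [0, 0, 0, 0, 0.085],
    [0, 0, 0, 0, 0.085],
    [0, 0, 0, 0, 0.085],
    [0, 0, 0, 0, 0.085]
  ]
}}

```text
clock: 14.9
tcp_pos: [0.4329, 0.1105, 0.3001]
orientation: [-0.219, -3.134, 0.0]
contact_force: [0.2, 0.2, -0.1]
grip_width: 0.085
gripper_force: 0.0
```

```bash
python3 -c "
from bench import r
from h import *
c=r.calibration('wrist');im=r.grab_frame('wrist');np.save('pics/w5.npy',im)
cv2.imwrite('pics/w5.png',im[:,:,::-1])
for col,k in(('blue','L'),('orange','S')):
  for b in blobs(mask(im,col),300):
    g=ray(b[1],c,.016)
    p,e=fit([(b[0],c)],k,g,.006 if abs(g[1])>.25 else 0);print(col,b[1],b[2],p.round(4),round(e,3))
    if k=='S' and .15>g[1]>.05: go(r,p[0],p[1],.175,p[2])
"
```

```text
blue [487.70836197 157.82840779] 4365 [0.4334 0.3281 3.    ] 0.03
orange [461.31345437 146.89287003] 8317 [0.3801 0.3046 1.4402] 0.703
orange [229.70425197 182.51874016] 3175 [0.4288 0.0863 2.9922] 0.121
t 14.95 tcp [0.4329 0.1104 0.3001] hd 3.002 MOVE [ 0.0007 -0.0245  0.1251] roll 0.01 j7 1.06 w 0.0852 F [ 0.6 -0.3  0.2]
orange [ 86.45299145 302.27350427] 351 [ 0.5976 -0.0391 -1.0716] 1.0
```

View pics/w5.png

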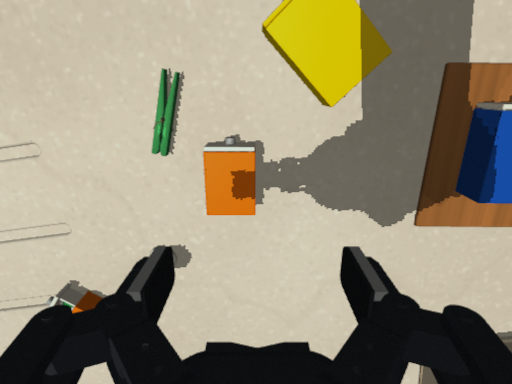

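Picture: the large box is centred on the board at (487,158), fit within 1.5 mm. The small shut one is at (230,182). Grip it with a narrower opening, because the clothespin is nearby.

Emit:
{"op": "carry_out", "data": {
  "moves": [
    [0.002, -0.012, 0.03, 0.005, 0.07],
    [0.004, -0.024, 0.06, 0.01, 0.068],
    [0.004, -0.024, 0.085, 0.01, 0.065],
    [0.004, -0.024, 0.11, 0.01, 0.065],
    [0.004, -0.024, 0.125, 0.01, 0.065],
    [0.004, -0.024, 0.125, 0.01, 0.065],
    [0.004, -0.024, 0.125, 0.01, 0.05],
    [0.004, -0.024, 0.125, 0.01, 0.03]
  ]
}}

```text
clock: 15.75
tcp_pos: [0.4261, 0.0873, 0.176]
orientation: [0.235, 3.131, 0.001]
contact_force: [0.6, -0.0, -0.7]
grip_width: 0.043
gripper_force: 40.9
```

Emit:
{"op": "carry_out", "data": {
  "moves": [
    [0, 0, 0, 0, 0.03],
    [0, 0, 0, 0, 0.03],
    [0, 0, 0, 0, 0.03],
    [0, 0, 0, 0, 0.03],
    [0, 0, -0.03, 0, 0.03],
    [0, 0, -0.07, 0, 0.03],
    [0, 0, -0.11, 0, 0.03],
    [0, 0, -0.145, 0, 0.03]
  ]
}}

```text
clock: 16.55
tcp_pos: [0.4254, 0.0871, 0.3222]
orientation: [0.235, 3.132, 0.001]
contact_force: [0.5, -0.7, -0.4]
grip_width: 0.0433
gripper_force: 41.3
```

```bash
python3 -c "
from bench import r
from h import *
go(r,.4334,.3281,.213,-.14)
c=r.calibration('wrist');im=r.grab_frame('wrist');t=r.get_obs()
cv2.imwrite('pics/w6.png',im[100:,:,::-1])
for b in blobs(mask(im,'orange'),1500):
    p,e=fit([(b[0],c)],'S',t['tcp_pos'],t['tcp_pos'][2]-.175,yaws=[2.9]);print(b[1],p.round(4),round(e,3))
"
```

```text
t 16.55 tcp [0.4254 0.0871 0.3222] hd 2.992 MOVE [0.0282 0.2395 0.1093] roll -0.01 j7 1.09 w 0.0433 F [ 0.5 -0.7 -0.4]
[467.71693236 145.70199627] [0.4271 0.0874 2.9   ] 1.0
[256.97718437 266.54532433] [0.4334 0.0854 3.0084] 0.204
```

View pics/w6.png

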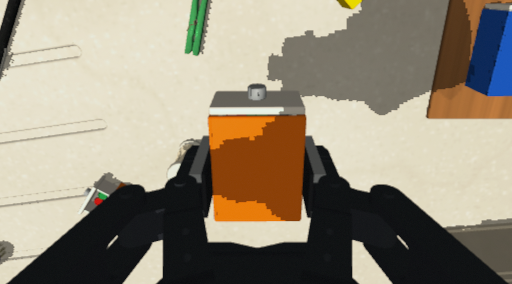

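Held centred: the front edge is at tool x 29.4 mm against 29 mm ideal. Place it on the board stack.

Emit:
{"op": "carry_out", "data": {
  "moves": [
    [0.004, 0.035, 0, 0, 0.03],
    [0.009, 0.075, 0, 0, 0.03],
    [0.015, 0.12, 0, 0, 0.03],
    [0.02, 0.165, 0, 0, 0.03],
    [0.025, 0.205, 0, 0, 0.03],
    [0.0282, 0.23, 0.01, -0.01, 0.03],
    [0.0282, 0.2395, 0.03, -0.01, 0.03],
    [0.0282, 0.2395, 0.055, -0.01, 0.03]
  ]
}}

```text
clock: 17.4
tcp_pos: [0.4333, 0.3307, 0.2651]
orientation: [0.215, 3.133, 0.005]
contact_force: [0.6, -0.6, -0.6]
grip_width: 0.0436
gripper_force: 41.4
```

Emit:
{"op": "carry_out", "data": {
  "moves": [
    [0, 0, 0.02, 0, 0.03],
    [0, 0, 0.035, 0, 0.03],
    [0, 0, 0.044, 0, 0.03],
    [0, 0, 0.049, 0, 0.03],
    [0, 0, 0.053, 0, 0.03],
    [0, 0, 0.053, 0, 0.03],
    [0, 0, 0.053, 0, 0.03],
    [0, 0, 0.053, 0, 0.03]
  ]
}}

```text
clock: 18.2
tcp_pos: [0.4334, 0.3282, 0.2139]
orientation: [0.22, 3.134, 0.0]
contact_force: [-4.5, -3.9, 13.7]
grip_width: 0.0432
gripper_force: 43.1
```

```bash
python3 -c "
from bench import r
from h import *
go(r,.4334,.3281,.213,-.14)
"
```

```text
t 18.2 tcp [0.4334 0.3282 0.2139] hd 3.002 MOVE [ 0.     -0.0001  0.0009] roll -0.0 j7 0.64 w 0.0432 F [-4.5 -3.9 13.7]
```

Seated with about 14 N. Ease off 0.5 mm, release to 70 mm and lift.

Emit:
{"op": "carry_out", "data": {
  "moves": [
    [0, 0, -0.0005, 0, 0.03],
    [0, 0, -0.0005, 0, 0.05],
    [0, 0, -0.0005, 0, 0.065],
    [0, 0, -0.001, 0, 0.07],
    [0, 0, -0.001, 0, 0.07],
    [0, 0, -0.02, 0, 0.075],
    [0, 0, -0.05, 0, 0.085],
    [0, 0, -0.09, 0, 0.085]
  ]
}}

```text
clock: 19.0
tcp_pos: [0.4329, 0.3277, 0.3016]
orientation: [-0.219, -3.131, 0.004]
contact_force: [0.6, -0.2, 0.6]
grip_width: 0.0854
gripper_force: 0.0
```

```bash
python3 -c "
from bench import r
from h import *
go(r,.5,.12,.3,-.14)
"
```

```text
t 19.0 tcp [0.4329 0.3277 0.3016] hd 3.002 MOVE [-0.0953 -0.1964  0.0019] roll 0.0 j7 0.65 w 0.0854 F [ 0.6 -0.2  0.6]
```

Emit:
{"op": "carry_out", "data": {
  "moves": [
    [-0.015, -0.035, 0, -0.05, 0.085],
    [-0.03, -0.075, 0, -0.12, 0.085],
    [-0.045, -0.12, 0, -0.2, 0.085],
    [-0.06, -0.165, 0, -0.3, 0.085],
    [-0.075, -0.21, 0, -0.4, 0.085],
    [-0.09, -0.255, 0, -0.5, 0.085],
    [-0.1, -0.295, 0, -0.6, 0.085],
    [-0.11, -0.335, 0, -0.7, 0.085]
  ]
}}

```text
clock: 19.8
tcp_pos: [0.4957, -0.0208, 0.3022]
orientation: [-0.874, 3.017, -0.0]
contact_force: [1.5, 0.4, 0.4]
grip_width: 0.0849
gripper_force: 0.0
```

```bash
python3 -c "
from bench import r
from h import *
go(r,.566,-.082,.3,.765)
"
```

```text
t 19.8 tcp [ 0.4957 -0.0208  0.3022] hd -2.578 MOVE [-0.0267 -0.0893  0.0022] roll -0.201 j7 2.02 w 0.0849 F [1.5 0.4 0.4]
```

Emit:
{"op": "carry_out", "data": {
  "moves": [
    [-0.009, -0.03, 0, -0.06, 0.085],
    [-0.018, -0.06, 0, -0.13, 0.085],
    [-0.0267, -0.089, 0, -0.2, 0.085],
    [-0.0267, -0.089, 0, -0.2, 0.085],
    [-0.0267, -0.089, 0, -0.2, 0.085],
    [-0.0267, -0.089, 0, -0.2, 0.085],
    [-0.0267, -0.089, 0, -0.2, 0.085],
    [-0.0267, -0.089, 0, -0.2, 0.085]
  ]
}}

```text
clock: 20.6
tcp_pos: [0.5652, -0.0792, 0.3022]
orientation: [1.167, -2.917, -0.0]
contact_force: [0.5, -0.5, 0.3]
grip_width: 0.0851
gripper_force: 0.0
```

```bash
python3 -c "
from bench import r
from h import *
c=r.calibration('wrist');im=r.grab_frame('wrist');np.save('pics/w7.npy',im)
cv2.imwrite('pics/w7.png',im[:,:,::-1])
for col,k in(('blue','L'),('orange','S')):
  for b in blobs(mask(im,col),600):
    g=ray(b[1],c,.016)
    p,e=fit([(b[0],c)],k,g,.006 if abs(g[1])>.25 else 0);print(col,b[1],b[2],p.round(4),round(e,3))
    if k=='S': go(r,p[0],p[1],.175,p[2])
"
```

```text
orange [252.5593118 182.9311802] 3313 [ 0.5665 -0.0843  0.8275] 0.062
t 20.65 tcp [ 0.5653 -0.0794  0.3022] hd -2.381 MOVE [ 0.0025 -0.0044  0.1272] roll -0.066 j7 2.32 w 0.0854 F [ 0.3 -0.5  0.3]
```

View pics/w7.png

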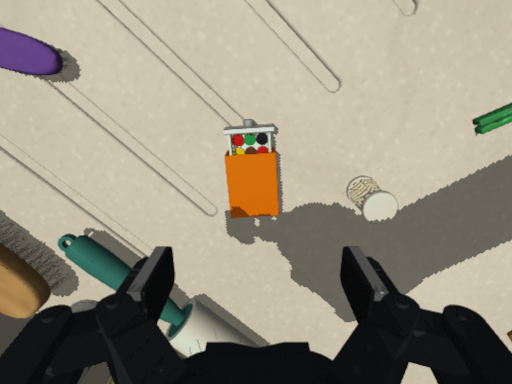

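Picture: the small box with the drawer out is at (252,183), tray visible at the top. The pepper mill at (370,200) and the brush are clear of the fingers. Grip it.

Emit:
{"op": "carry_out", "data": {
  "moves": [
    [0.001, -0.002, 0.03, -0.03, 0.07],
    [0.0025, -0.0044, 0.06, -0.066, 0.068],
    [0.0025, -0.0044, 0.085, -0.066, 0.065],
    [0.0025, -0.0044, 0.11, -0.066, 0.065],
    [0.0025, -0.0044, 0.127, -0.066, 0.065],
    [0.0025, -0.0044, 0.127, -0.066, 0.065],
    [0.0025, -0.0044, 0.127, -0.066, 0.05],
    [0.0025, -0.0044, 0.127, -0.066, 0.03]
  ]
}}

```text
clock: 21.45
tcp_pos: [0.5675, -0.0849, 0.1765]
orientation: [-1.261, 2.876, -0.002]
contact_force: [-0.4, 0.8, -1.1]
grip_width: 0.0432
gripper_force: 42.3
```

Emit:
{"op": "carry_out", "data": {
  "moves": [
    [0, 0, 0, 0, 0.03],
    [0, 0, 0, 0, 0.03],
    [0, 0, 0, 0, 0.03],
    [0, 0, 0, 0, 0.03],
    [0, 0, -0.03, 0, 0.03],
    [0, 0, -0.07, 0, 0.03],
    [0, 0, -0.11, 0, 0.03],
    [0, 0, -0.145, 0, 0.03]
  ]
}}

```text
clock: 22.25
tcp_pos: [0.5667, -0.085, 0.3222]
orientation: [-1.261, 2.877, -0.001]
contact_force: [1.1, 0.3, -0.4]
grip_width: 0.0434
gripper_force: 42.3
```

```bash
python3 -c "
from bench import r
from h import *
go(r,.46,-.2,.32,-.03)
"
```

```text
t 22.25 tcp [ 0.5667 -0.085   0.3222] hd -2.316 MOVE [0.1568 0.0005 0.0021] roll 0.856 j7 2.39 w 0.0434 F [ 1.1  0.3 -0.4]
```

Emit:
{"op": "carry_out", "data": {
  "moves": [
    [0.015, 0, 0, 0.08, 0.03],
    [0.035, 0, 0, 0.2, 0.03],
    [0.06, 0, 0, 0.32, 0.03],
    [0.085, 0, 0, 0.45, 0.03],
    [0.11, 0, 0, 0.58, 0.03],
    [0.135, 0, 0, 0.7, 0.03],
    [0.15, 0, 0, 0.8, 0.03],
    [0.157, 0, 0, 0.856, 0.03]
  ]
}}

```text
clock: 23.05
tcp_pos: [0.4589, -0.2017, 0.3202]
orientation: [-0.056, -3.14, 0.0]
contact_force: [0.6, 0.2, -1.5]
grip_width: 0.043
gripper_force: 42.3
```

Emit:
{"op": "carry_out", "data": {
  "moves": [
    [0, 0, 0, 0, 0.03],
    [0, 0, 0, 0, 0.03],
    [0, 0, 0, 0, 0.03],
    [0, 0, 0, 0, 0.03],
    [0, 0, 0, 0, 0.03],
    [0, 0, 0, 0, 0.03],
    [0, 0, 0, 0, 0.03],
    [0, 0, 0, 0, 0.03]
  ]
}}

```text
clock: 23.85
tcp_pos: [0.4605, -0.2004, 0.3201]
orientation: [-0.047, -3.141, -0.0]
contact_force: [0.2, -0.9, -1.5]
grip_width: 0.0433
gripper_force: 42.3
```

```bash
python3 -c "
from bench import r
from h import *
c=r.calibration('wrist');im=r.grab_frame('wrist');np.save('pics/w8.npy',im)
cv2.imwrite('pics/w8.png',im[:,:,::-1])
for b in blobs(mask(im,'blue'),1500):
    g=ray(b[1],c,.022)
    p,e=fit([(b[0],c)],'L',g,.006,yaws=[-.03]);print(b[1],b[2],p.round(4),round(e,3))
    go(r,p[0],p[1],.2145,p[2])
"
```

```text
[109.07747604 180.18817891] 6260 [ 0.455  -0.3391 -0.0356] 0.077
t 23.9 tcp [ 0.4605 -0.2004  0.3201] hd 3.112 MOVE [ 0.0014 -0.1388  0.1056] roll 0.006 j7 1.88 w 0.0433 F [-0.   0.1 -1.6]
```

View pics/w8.png

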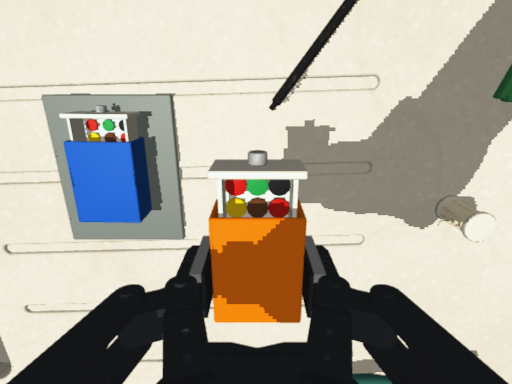

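Picture: the large box is on the mat at (108,180) with its drawer out. The small one is held centred, front edge at row 216, with its tray out. Place it.

Emit:
{"op": "carry_out", "data": {
  "moves": [
    [0, -0.035, 0, 0, 0.03],
    [0, -0.075, 0, 0, 0.03],
    [0.001, -0.11, 0, 0, 0.03],
    [0.0014, -0.13, 0.01, 0.006, 0.03],
    [0.0014, -0.1388, 0.03, 0.006, 0.03],
    [0.0014, -0.1388, 0.05, 0.006, 0.03],
    [0.0014, -0.1388, 0.07, 0.006, 0.03],
    [0.0014, -0.1388, 0.085, 0.006, 0.03]
  ]
}}

```text
clock: 24.7
tcp_pos: [0.4547, -0.339, 0.2338]
orientation: [-0.056, -3.14, -0.001]
contact_force: [0.2, 0.2, -1.0]
grip_width: 0.043
gripper_force: 42.3
```

Emit:
{"op": "carry_out", "data": {
  "moves": [
    [0, 0, 0.008, 0, 0.03],
    [0, 0, 0.013, 0, 0.03],
    [0, 0, 0.017, 0, 0.03],
    [0, 0, 0.02, 0, 0.03],
    [0, 0, 0.0205, 0, 0.03],
    [0, 0, 0.0205, 0, 0.03],
    [0, 0, 0.0205, 0, 0.03],
    [0, 0, 0.0205, 0, 0.03]
  ]
}}

```text
clock: 25.5
tcp_pos: [0.455, -0.3392, 0.2149]
orientation: [0.056, 3.141, -0.0]
contact_force: [0.5, 0.4, -1.7]
grip_width: 0.0433
gripper_force: 42.3
```

Emit:
{"op": "carry_out", "data": {
  "moves": [
    [0, 0, 0.001, 0, 0.03],
    [0, 0, 0.001, 0, 0.03],
    [0, 0, 0.001, 0, 0.045],
    [0, 0, 0.001, 0, 0.06],
    [0, 0, 0.0005, 0, 0.07],
    [0, 0, 0, 0, 0.07],
    [0, 0, 0, 0, 0.07],
    [0, 0, -0.03, 0, 0.075]
  ]
}}

```text
clock: 26.3
tcp_pos: [0.4537, -0.338, 0.2418]
orientation: [-0.056, -3.135, -0.005]
contact_force: [-1.0, -0.6, 0.3]
grip_width: 0.0751
gripper_force: 0.0
```

Emit:
{"op": "carry_out", "data": {
  "moves": [
    [0, 0, -0.03, 0, 0.085],
    [0, 0.0, -0.07, 0, 0.085],
    [0, 0.03, -0.1, 0, 0.085],
    [0, 0.07, -0.1, 0, 0.085],
    [0, 0.11, -0.1, 0, 0.085],
    [0, 0.15, -0.1, 0, 0.085],
    [0, 0.19, -0.1, 0, 0.085],
    [0, 0.22, -0.1, 0, 0.085]
  ]
}}

```text
clock: 27.1
tcp_pos: [0.4626, -0.1167, 0.3447]
orientation: [0.053, 3.141, 0.001]
contact_force: [0.9, -0.7, -0.5]
grip_width: 0.0848
gripper_force: 0.0
```

Emit:
{"op": "carry_out", "data": {
  "moves": [
    [0, 0.03, 0, 0, 0.085],
    [0, 0.06, 0, 0, 0.085],
    [0, 0.08, 0, 0, 0.085],
    [0, 0.08, 0, 0, 0.085],
    [0, 0.08, 0, 0, 0.085],
    [0, 0.08, 0, 0, 0.085],
    [0, 0.08, 0, 0, 0.085],
    [0, 0.08, 0, 0, 0.085]
  ]
}}

```text
clock: 27.9
tcp_pos: [0.4656, -0.0402, 0.3446]
orientation: [-0.059, -3.141, 0.0]
contact_force: [-0.5, -0.3, 0.3]
grip_width: 0.0852
gripper_force: 0.0
```

```bash
python3 -c "
from bench import r
from h import *
go(r,.45,0,.32,-.03)
I={n:r.grab_frame(n) for n in('scene','side','wrist')}
A=I['side'][120:320,170:320];B=I['scene'][150:300,150:400]
cv2.imwrite('pics/f1.png',np.hstack([cv2.resize(I['wrist'],(440,330)),cv2.resize(A,(248,330),interpolation=cv2.INTER_CUBIC)])[:,:,::-1])
cv2.imwrite('pics/f2.png',cv2.resize(B,(800,480),interpolation=cv2.INTER_CUBIC)[:,:,::-1])
c=r.calibration('wrist')
for col,k,z in(('blue','L',.006),('orange','S',.038)):
  for b in blobs(mask(I['wrist'],col),600):
    g=ray(b[1],c,z+.015);p,e=fit([(b[0],c)],k,g,z,yaws=[-.1]);print(col,b[1],b[2],p.round(4),round(e,3))
"
```

```text
t 27.9 tcp [ 0.4656 -0.0402  0.3446] hd 3.104 MOVE [0.0171 0.0396 0.0246] roll -0.007 j7 1.49 w 0.0852 F [-0.5 -0.3  0.3]
```

View pics/f1.png

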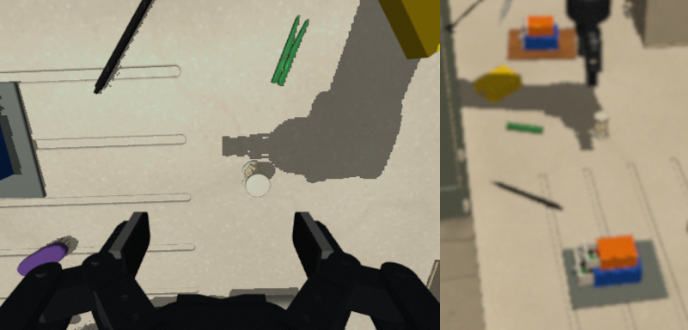

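View pics/f2.png

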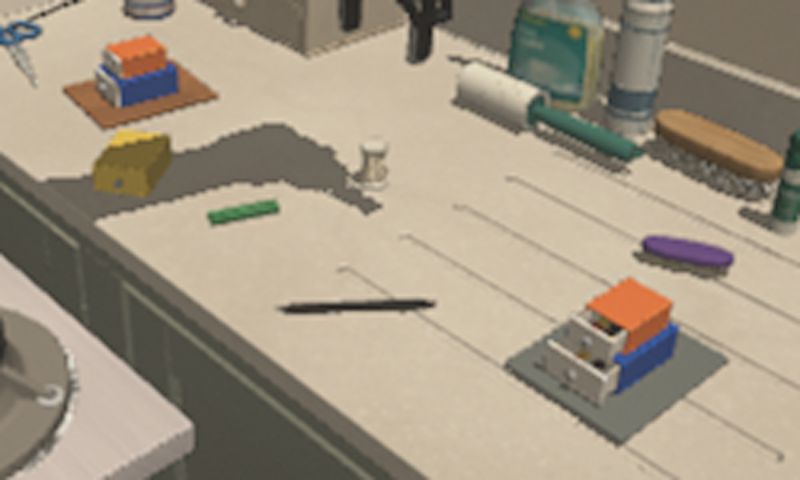

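Both stacks stand. On the board (scene crop at 140,70) both drawers are shut, and on the mat (615,340) both are out. The gripper is clear of everything.

```bash
python3 -c "
from bench import r
print(r.hand_in())"
```

```text
the job is handed in; nothing more can be done
None
```

The job is handed in at about 28 s of the 96 s: the two shut boxes are stacked on the wooden board and the two pulled-out ones on the grey mat; the final pictures showed both stacks standing with drawers as found, though no verdict came back.

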